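Put the mixed-up gift baskets on their own order boards

ROBOT

A 6-joint arm with a two-finger parallel gripper is mounted at the origin on the work surface. World frame = base frame: x ahead of the robot, y to its left, z up, the work surface at z = 0. Lengths are in m, angles in rad, forces in N, time in s.
With the tool pointing down it reaches from about 0.35 to 0.975 m from the base axis. Payload 17.4 kg.
Tool frame: the origin (TCP) lies at the very end of the fingers, on their centre line; the grasp point (between the pads) lies 19 mm behind it; z points along the fingers, y is the line along which they close (so a half turn about z gives the same grasp; the last joint's range is limited). The gripper opens to 85 mm and grips with 20 to 120 N. Pads are 22 mm wide; open, the fingers measure 114 mm over their backs; the gripper's body (76 mm by 85 mm) begins 54 mm behind the grasp point. The pads swing forward as they close: fully open they stand 13 mm farther back than shut.
Start: joints at [-1.28, 0.116, 1.442, -0, 1.584, -0.038], TCP at [0.218, -0.639, 0.231] pointing down, gripper open.
Joint ranges: [-2.83, 2.83], [-0.83, 2.19], [0.07, 2.5], [-1.14, 4.28], [0.01, 3], [-2.97, 2.97]. Speed limits (rad/s): [1.89, 1.89, 2.22, 3.14, 3.14, 3.14].

INTERFACE

Orientations are given as a unit quaternion [x, y, z, w].
In Python, from rig import bot gives the robot as it stands.
- The arm moves only by the tool jog_arm, called after "Call:" by a JSON object that holds its "name" and its "arguments", one argument or row to a line. Schema: {"type":"object","properties":{"deltas":{"type":"string"},"only":{"type":"string"},"quiet":{"type":"boolean"},"lines":{"type":"string"}},"required":["deltas"],"additionalProperties":false}. deltas is a string of 1 to 20 rows, one to a line, with the numbers parted by commas; each row has 7 numbers: dx, dy, dz in shares of the most that a row can go, 1 being 50 mm, then a rotation vector rx, ry, rz in units of 0.2 rad, then the finger opening in m; each row shifts and turns the commanded pose from where the row before left it, along the tool's axes as they then stand; what a row does not reach is not made up. A row lasts 1/10 s, in which the tool goes at most 0.05 m and 0.15 rad, less where a joint would pass 70% of its speed; a pose out of reach is approached as far as the arm can. The fingers move at their own pace and stop on an object; the grip force is fixed at half the most. Time passes only in rows, so rows that do not move let the fingers close. The tool returns the time, the measured TCP pose, the force, the opening and the grip force at its end. only (a regular expression) keeps the lines of the reply that match it, lines (a string "A,B") keeps lines A to B, and quiet returns only ok. Input that does not fit is refused with a message, and nothing moves.
- bot.get_obs(): the state, without advancing time (a new reading comes with each control period).
- bot.snapshot(name): name is "scene" or "side" or "wrist"; returns a dict with "img" (400x640x3 uint8, red, green, blue), "fx", "fy", "cx", "cy" (pixels), "cam_to_world" (4x4, takes a point from camera to world coordinates). Camera axes: x right, y down, z forward; pixel columns grow to the right and rows downward; lengths in m; the calibration is good to about 2 mm. The wrist camera is an equidistant fisheye: a pixel r from the principal point sees the ray r / f radians off the axis. A picture is of the moment at which its call begins. There is no depth.
- bot.close_job(): hands the job in; it is judged then, once.
The state is a dict: "time": time; "qpos": joint angles; "qvel": joint speeds; "tau": joint torques, N m; "position": TCP position; "ee_rot": TCP orientation; "contact_force": force on the tool from outside, world axes, zero at the start; "ft_torque": the same for the moment, N m; "gripper_width": finger opening in m; "gripper_force": force on a finger pad.
Only numpy, scipy, OpenCV 4.12 (cv2) and the standard library are available. Lean on these libraries where they do the work, as an engineer would, in place of code of your own. Each camera call takes 0.05 s, during which the arm holds its last target. There are 200 camera calls.

TASK

The four little baskets have all been left on the wrong boards: stand each one upright in the middle of the board that matches the colour of its grip and rim, using the empty black board as the parking place while you swap them round. Set the baskets down without dropping or tipping them, never on the bench itself, and leave the glass jar where it is.

Things in the scene. Friction and masses are not known exactly. Their poses are not given: they have to be found in the camera images.
- basket_red: Small open splint-wood basket, 84 x 84 mm and 58 mm high, about 120 g, with a red rim band and a red grip on an arched handle. The handle spans the basket along its own y axis; the grip is a bar 48 mm long in y, 16 mm thick in x and 14 mm high, its middle 115 mm straight above the origin (pinch it across x, from above); it tops out at 122 mm. Origin: centre of the underside, z up.
- basket_blue: Small open splint-wood basket, 84 x 84 mm and 58 mm high, about 120 g, with a blue rim band and a blue grip on an arched handle. The handle spans the basket along its own y axis; the grip is a bar 48 mm long in y, 16 mm thick in x and 14 mm high, its middle 115 mm straight above the origin (pinch it across x, from above); it tops out at 122 mm. Origin: centre of the underside, z up.
- basket_green: Small open splint-wood basket, 84 x 84 mm and 58 mm high, about 120 g, with a green rim band and a green grip on an arched handle. The handle spans the basket along its own y axis; the grip is a bar 48 mm long in y, 16 mm thick in x and 14 mm high, its middle 115 mm straight above the origin (pinch it across x, from above); it tops out at 122 mm. Origin: centre of the underside, z up.
- basket_yellow: Small open splint-wood basket, 84 x 84 mm and 58 mm high, about 120 g, with a yellow rim band and a yellow grip on an arched handle. The handle spans the basket along its own y axis; the grip is a bar 48 mm long in y, 16 mm thick in x and 14 mm high, its middle 115 mm straight above the origin (pinch it across x, from above); it tops out at 122 mm. Origin: centre of the underside, z up.
- board_red: Red square board, 125 x 125 mm, 10 mm thick, fixed to the bench. Origin: centre of its underside (bench height); baskets stand on its top, 10 mm higher.
- board_blue: Blue square board, 125 x 125 mm, 10 mm thick, fixed to the bench. Origin: centre of its underside (bench height); baskets stand on its top, 10 mm higher.
- board_green: Green square board, 125 x 125 mm, 10 mm thick, fixed to the bench. Origin: centre of its underside (bench height); baskets stand on its top, 10 mm higher.
- board_yellow: Yellow square board, 125 x 125 mm, 10 mm thick, fixed to the bench. Origin: centre of its underside (bench height); baskets stand on its top, 10 mm higher.
- board_spare: Black spare board, same size (125 x 125 x 10 mm), fixed, empty at the start. Origin: centre of its underside; top 10 mm higher.
- jar: Amber glass jar with a brass lid, 56 mm across and 85 mm high, standing at the side of the boards; to be left alone. Origin: centre of the underside.

How it is judged:
By the outcome, as a careful person would: the job done as asked, in the order asked, and still so for the second after the job is handed in, with the robot touching nothing.
It also fails if it takes over 125 s, if anything falls off the work surface, if the arm or the gripper's body presses on something with over 40 N, if the wrist force passes 120 N, or if a joint passes its speed limit or range.

## Working session

There is one attempt and no reset: what is moved stays moved. The work goes in short steps, Python scripts to look and compute and a tool call to move; the robot and the scene stay as the last step left them, time stands still between calls to the robot, and variables do not carry over. Pictures are saved under pics/ and viewed, at most 14 in all, crops included, and the job is handed in when it is done.

```bash
ls; mkdir -p pics
```

Run:
```python
from rig import bot
import cv2,numpy as np,pickle
d={}
for n in("scene","side","wrist"):
    s=bot.snapshot(n);d[n]=s
    cv2.imwrite(f"pics/{n}0.png",s["img"][:,:,::-1])
    print(n,s["fx"],s["fy"],s["cx"],s["cy"],np.round(s["cam_to_world"],3).tolist())
pickle.dump(d,open("s0.pkl","wb"))
o=bot.get_obs();print(o["time"],o["position"],o["ee_rot"],o["gripper_width"])
```

```text
pics
rig.py
scene 379.8269343703131 379.8269343703131 320.49621397813445 203.89488149208665 [[-0.055, 0.715, -0.697, 1.061], [0.998, 0.031, -0.047, 0.071], [-0.012, -0.698, -0.716, 0.553], [0.0, 0.0, 0.0, 1.0]]
side 432.86750299625817 432.86750299625817 321.96750703877836 196.02863388811716 [[-0.893, -0.317, 0.32, 0.294], [-0.45, 0.656, -0.606, 0.536], [-0.018, -0.685, -0.728, 0.616], [0.0, 0.0, 0.0, 1.0]]
wrist 309.70691628693146 309.70691628693146 320.2854058829215 198.66543826007202 [[0.323, -0.904, -0.281, 0.291], [-0.946, -0.309, -0.095, -0.614], [-0.001, 0.297, -0.955, 0.374], [0.0, 0.0, 0.0, 1.0]]
0.15 [ 0.2179375  -0.6387121   0.23074035] [ 9.86514985e-01  1.63670368e-01 -5.32297158e-05 -4.38372994e-04] 0.08522648468259307
```

View pics/scene0.png

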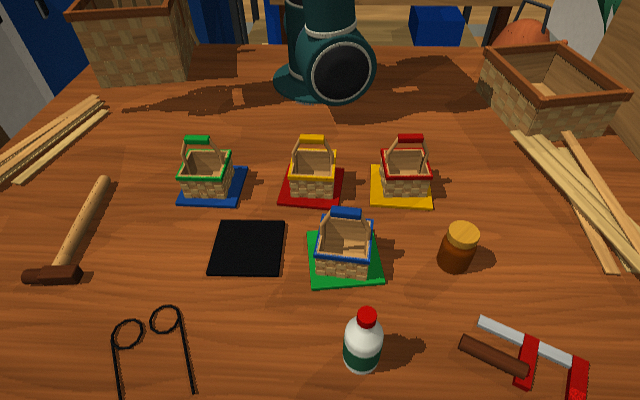

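View pics/side0.png

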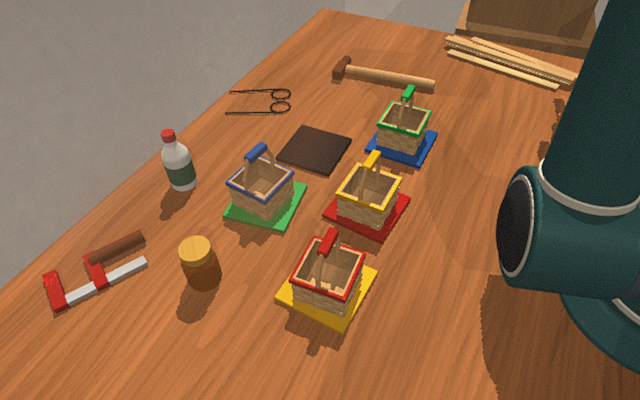

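The scene view shows green on blue (205,175), yellow on red (312,170), red on yellow (405,170), blue on green (345,245), with black empty at (247,248). The side view agrees, with the jar at (200,262). I'll enlarge both to read the points.

Run:
```python
import cv2
a=cv2.imread("pics/scene0.png")[125:295,170:440];cv2.imwrite("pics/sc1.png",cv2.resize(a,(810*800//810//1,503),interpolation=cv2.INTER_CUBIC))
b=cv2.imread("pics/side0.png")[80:335,215:445];cv2.imwrite("pics/sd1.png",cv2.resize(b,None,fx=2.35,fy=2.35,interpolation=cv2.INTER_CUBIC))
```

```text
(no output)
```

View pics/sc1.png

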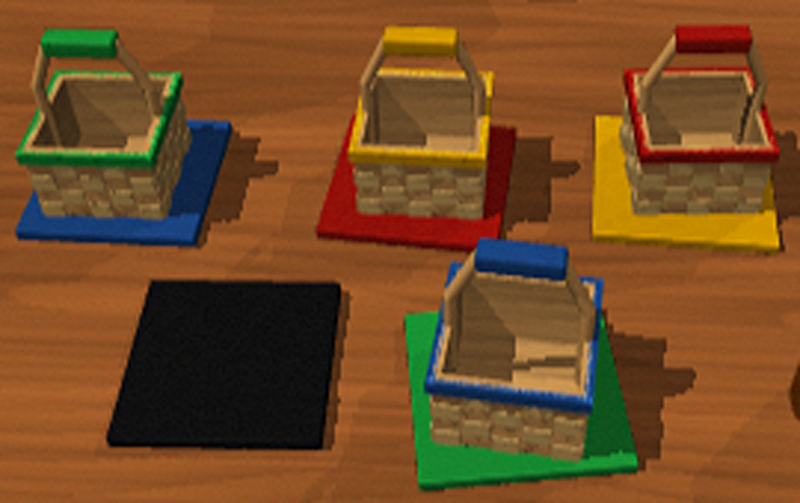

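View pics/sd1.png

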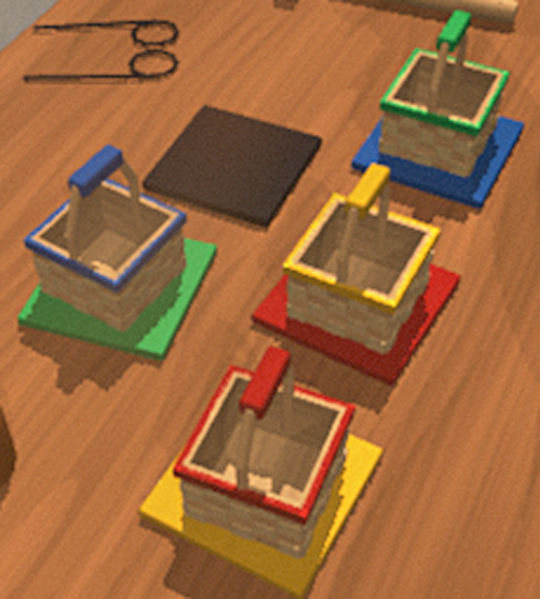

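Create fit.py:
```python
import numpy as np,pickle
from scipy.optimize import least_squares
d=pickle.load(open("s0.pkl","rb"))
def proj(n,P):
    s=d[n];T=np.linalg.inv(s["cam_to_world"]);c=np.atleast_2d(P)@T[:3,:3].T+T[:3,3]
    return np.c_[s["fx"]*c[:,0]/c[:,2]+s["cx"],s["fy"]*c[:,1]/c[:,2]+s["cy"]]
F={"scene":lambda p:np.array(p)/2.963+[170,125],"side":lambda p:np.array(p)/2.35+[215,80]}
# order: scene TL(-,-) TR(-,+) BR(+,+) BL(+,-); side right,bottom,left,top
SQ=np.array([[-1,-1,0],[-1,1,0],[1,1,0],[1,-1,0]])
def fit(model,obs,name):
    def res(q):
        P=q[:3]+model@np.array([[np.cos(q[3]),np.sin(q[3]),0],[-np.sin(q[3]),np.cos(q[3]),0],[0,0,1]])
        return np.concatenate([(proj(n,P[i])[0]-F[n](p)) for n in obs for i,p in enumerate(obs[n]) if p])
    r=least_squares(res,[.6,0,.05,0],loss="soft_l1")
    print(name,"xyz",np.round(r.x[:3],4),"yaw deg",round(np.degrees(r.x[3]),1),"rms px",round(np.sqrt(np.mean(res(r.x)**2)),2),"max",round(abs(res(r.x)).max(),1))
N=None
B={"black":([(151,283),(341,285),(323,440),(110,440)],[(321,143),(265,217),(146,184),(208,107)]),
"green":([(405,314),N,(636,464),(421,483)],[(215,243),(163,350),(22,316),N]),
"blue":([N,(231,123),(195,238),(20,233)],[(522,124),(481,200),(354,162),N]),
"red":([N,(515,127),(499,238),(319,231)],[(459,274),(392,377),(254,313),N]),
"yellow":([(594,116),N,(778,243),(594,236)],[(382,450),(302,590),(142,513),N])}
for k,(a,b) in B.items(): fit(SQ*.0625,{"scene":a,"side":b},"board "+k)
R={"green":([(57,72),(182,73),(156,156),(19,152)],[(508,74),(474,125),(382,97),(418,50)]),
"yellow":([(362,72),(493,74),(488,153),(351,150)],[(439,233),(393,302),(285,265),(332,192)]),
"red":([(626,70),(755,70),(777,150),(643,150)],[(354,405),(304,510),(177,468),(232,368)]),
"blue":([(446,264),(603,281),(591,396),(428,380)],[(185,217),(117,280),(27,240),(93,180)])}
for k,(a,b) in R.items(): fit(SQ*.042,{"scene":a,"side":b},"rim "+k)
G={"green":([(43,43),(115,43)],[(461,20),(447,41)]),"yellow":([(386,41),(457,41)],[(378,175),(359,199)]),
"red":([(677,40),(750,40)],[(278,357),(255,402)]),"blue":([(477,257),(566,262)],[(113,156),(80,185)])}
for k,(a,b) in G.items(): fit(np.array([[0,-.024,0],[0,.024,0]]),{"scene":a,"side":b},"grip "+k)
```

```bash
python3 fit.py
```

```text
board black xyz [ 0.6387 -0.0909  0.0053] yaw deg 1.7 rms px 1.25 max 3.1
board green xyz [0.6545 0.0832 0.0098] yaw deg 8.7 rms px 1.02 max 2.4
board blue xyz [ 0.4797 -0.1951  0.0079] yaw deg -0.2 rms px 0.91 max 1.7
board red xyz [0.4744 0.0145 0.0101] yaw deg -4.4 rms px 1.09 max 2.7
board yellow xyz [0.4658 0.1998 0.007 ] yaw deg -2.3 rms px 1.0 max 2.1
rim green xyz [ 0.4826 -0.199   0.0681] yaw deg -0.8 rms px 0.97 max 2.5
rim yellow xyz [0.4724 0.019  0.0678] yaw deg -0.5 rms px 1.29 max 2.8
rim red xyz [0.4621 0.2037 0.0676] yaw deg 3.7 rms px 0.88 max 2.0
rim blue xyz [0.6587 0.0844 0.0671] yaw deg -5.3 rms px 1.25 max 3.2
grip green xyz [ 0.4823 -0.2017  0.1245] yaw deg 2.9 rms px 0.95 max 2.0
grip yellow xyz [0.4709 0.0178 0.1241] yaw deg 4.1 rms px 2.14 max 5.6
grip red xyz [0.4612 0.204  0.1234] yaw deg 7.4 rms px 2.02 max 5.4
grip blue xyz [0.6595 0.0834 0.124 ] yaw deg -0.7 rms px 1.1 max 2.1
```
Very good: heights consistent (0.125, 0.068, 0.010). Rms ~1 px ≈ 2 mm. Improve via automated edge? 2-4mm fine? "in the middle of board" tolerance maybe 10-15mm. Fine. Later verify with pictures.

The fit gives consistent heights: boards at about 10 mm, rims at about 68 mm, grips at about 124 mm. The residual is about 1 px (2 mm). Next I turn the tool and move above the yellow basket.

The manual's scale: shifts go in shares of 50 mm and turns go in units of 0.2 rad. Converting my numbers, -0.003 m is -0.06, -0.138 rad is -0.69.

Call:
{"name": "jog_arm", "arguments": {
  "deltas": "0,0,-0.06,0,0,-0.69,0.085\n0,0,-0.06,0,0,-0.69,0.085\n0,0,-0.06,0,0,-0.69,0.085\n0,0,-0.06,0,0,-0.69,0.085\n0,0,-0.06,0,0,-0.69,0.085\n0,0,-0.06,0,0,-0.69,0.085\n0,0,-0.06,0,0,-0.69,0.085\n0,0,0,0,0,-0.69,0.085\n0,0,0,0,0,-0.69,0.085\n0,0,0,0,0,0,0.085"
}}

```text
time: 1.15
position: [0.2179, -0.6388, 0.252]
ee_rot: [0.706, 0.708, 0.0, -0.0]
contact_force: [-0.2, -1.2, -0.4]
gripper_width: 0.0847
gripper_force: 0.0
```

Call:
{"name": "jog_arm", "arguments": {
  "deltas": "0.4,0.16,0,0,0,0,0.085\n0.72,0.28,0,0,0,0,0.085\n0.72,0.28,0,0,0,0,0.085\n0.72,0.28,0,0,0,0,0.085\n0.72,0.28,0,0,0,0,0.085\n0.72,0.28,0,0,0,0,0.085\n0.72,0.28,0,0,0,0,0.085\n0.72,0.28,0,0,0,0,0.085\n0.72,0.28,0,0,0,0,0.085\n0.72,0.28,0,0,0,0,0.085\n0.72,0.28,0,0,0,0,0.085\n0.72,0.28,0,0,0,0,0.085\n0.72,0.28,0,0,0,0,0.085\n0.72,0.28,0,0,0,0,0.085\n0.72,0.28,0,0,0,0,0.085\n0.72,0.28,0,0,0,0,0.085\n0.72,0.28,0,0,0,0,0.085\n0.72,0.28,0,0,0,0,0.085\n0.5,0.16,0,0,0,0,0.085\n0,0,0,0,0,0,0.085"
}}

```text
time: 3.15
position: [0.4724, 0.0206, 0.252]
ee_rot: [0.708, 0.707, -0.0, -0.0]
contact_force: [-0.3, -0.7, -1.3]
gripper_width: 0.0851
gripper_force: 0.0
```

Create w.py:
```python
import sys,cv2,numpy as np
from rig import bot
s=bot.snapshot("wrist");cv2.imwrite(f"pics/{sys.argv[1]}.png",s["img"][:,:,::-1])
np.savez(f"{sys.argv[1]}.npz",**s)
```

Create ray.py:
```python
import numpy as np
def ray(s,u,v,z):
    p=np.array([(u-s["cx"])/s["fx"],(v-s["cy"])/s["fy"]]);t=np.linalg.norm(p)
    r=s["cam_to_world"][:3,:3]@np.r_[p/max(t,1e-9)*np.sin(t),np.cos(t)];o=s["cam_to_world"][:3,3]
    return o+r*(z-o[2])/r[2]
```

```bash
python3 w.py w1
```

```text
(no output)
```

View pics/w1.png

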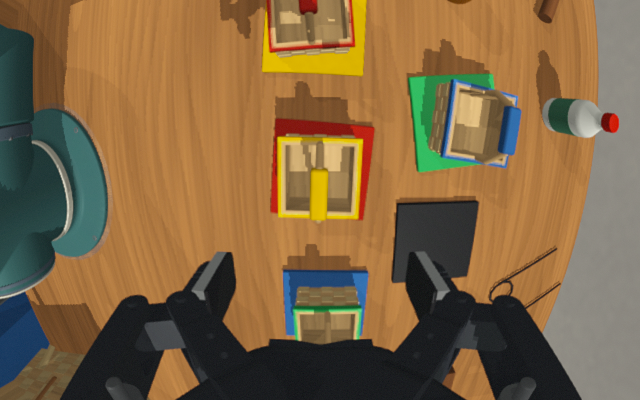

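The wrist view shows the yellow grip (319,168–220) midway between the fingers, and the rim at (278–362, 137–219). The red and black boards are clear.

Run:
```python
import numpy as np
from ray import ray
s=dict(np.load("w1.npz"))
for n,z,L in(("grip",.132,[(319,168),(319,220)]),("rim",.068,[(280,137),(362,137),(360,219),(278,219)]),("red diag",.01,[(374,126),(271,213)]),("black",.01,[(398,202),(478,200),(474,275),(393,282)]),("yellow BR,BL",.01,[(362,75),(263,72)]),("green left edge",.01,[(411,77),(419,171)])):
    P=np.array([ray(s,u,v,z) for u,v in L]);print(n,P[:,:2].round(4).tolist(),"mean",P.mean(0).round(4))
```

```text
grip [[0.4724, 0.0429], [0.4723, -0.0052]] mean [0.4723 0.0188 0.132 ]
rim [[0.4308, 0.0637], [0.5178, 0.0636], [0.5186, -0.029], [0.4254, -0.029]] mean [0.4731 0.0173 0.068 ]
red diag [[0.5405, 0.072], [0.4078, -0.0428]] mean [0.4741 0.0146 0.01  ]
black [[0.5772, -0.0276], [0.6989, -0.025], [0.7177, -0.1501], [0.5817, -0.153]] mean [ 0.6439 -0.0889  0.01  ]
yellow BR,BL [[0.5246, 0.1355], [0.4032, 0.1403]] mean [0.4639 0.1379 0.01  ]
green left edge [[0.5871, 0.1364], [0.6032, 0.0151]] mean [0.5951 0.0758 0.01  ]
```

Call:
{"name": "jog_arm", "arguments": {
  "deltas": "-0.04,0,0.4,0,0,0,0.085\n0,0,0.6,0,0,0,0.085\n0,0,0.6,0,0,0,0.085\n0,0,0.6,0,0,0,0.085\n0,0,0.4,0,0,0,0.085\n0,0,0.24,0,0,0,0.085\n0,0,0.08,0,0,0,0.085\n0,0,0,0,0,0,0.01\n0,0,0,0,0,0,0.01\n0,0,0,0,0,0,0.01\n0,0,0,0,0,0,0.01\n0,0,0,0,0,0,0.01\n0,0,0,0,0,0,0.01\n0,0,0,0,0,0,0.01\n0,0,0,0,0,0,0.01"
}}

```text
time: 4.7
position: [0.4721, 0.0161, 0.1067]
ee_rot: [0.707, 0.707, 0.0, 0.0]
contact_force: [-2.0, -0.6, 5.6]
gripper_width: 0.0148
gripper_force: 60.6
```

To row units: -0.02 m is -0.4, 0.028 m is 0.56.

Call:
{"name": "jog_arm", "arguments": {
  "deltas": "0,0,-0.1,0,0,0,0.01\n0,0,-0.3,0,0,0,0.01\n0,0,-0.4,0,0,0,0.01\n0,0,-0.4,0,0,0,0.01\n0,0,-0.4,0,0,0,0.01\n0,0,-0.4,0,0,0,0.01\n0,0,-0.2,0,0,0,0.01\n-0.12,0.2,0,0,0,0,0.01\n-0.28,0.44,0,0,0,0,0.01\n-0.36,0.56,0,0,0,0,0.01\n-0.36,0.56,0,0,0,0,0.01\n-0.36,0.56,0,0,0,0,0.01\n-0.36,0.56,0,0,0,0,0.01\n-0.2,0.28,0,0,0,0,0.01\n-0.12,0.2,0,0,0,0,0.01\n0,0,0,0,0,0,0.01\n0,0,0,0,0,0,0.01"
}}

```text
time: 6.4
position: [0.6396, -0.0917, 0.2157]
ee_rot: [0.707, 0.707, -0.0, -0.0]
contact_force: [0.0, 0.9, -0.7]
gripper_width: 0.0147
gripper_force: 59.8
```

```bash
python3 w.py w2
```

```text
(no output)
```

View pics/w2.png

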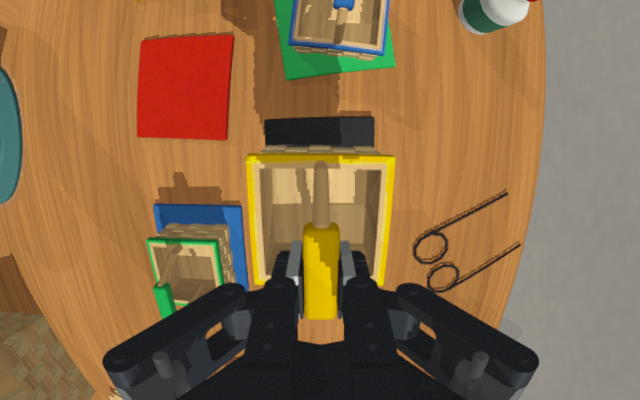

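The basket is held level in the pads (rim square at 248–394, 155–287), and the red board is now free. Lowering it onto black.

Run:
```python
import numpy as np
from ray import ray
s=dict(np.load("w2.npz"))
P=np.array([ray(s,u,v,.01) for u,v in [(141,38),(234,34),(226,139),(137,137)]]);print(P.round(4),P.mean(0))
P=np.array([ray(s,u,v,.01) for u,v in [(265,120),(374,117)]]);print("black far edge",P)
```

```text
[[ 0.4184  0.0845  0.01  ]
 [ 0.543   0.0711  0.01  ]
 [ 0.5313 -0.0515  0.01  ]
 [ 0.4079 -0.042   0.01  ]] [0.47512376 0.01553646 0.01      ]
black far edge [[ 0.57837382 -0.03112456  0.01      ]
 [ 0.70105546 -0.02768107  0.01      ]]
```

Call:
{"name": "jog_arm", "arguments": {
  "deltas": "0,0,0.2,0,0,0,0.01\n0,0,0.5,0,0,0,0.01\n0,0,0.5,0,0,0,0.01\n0,0,0.4,0,0,0,0.01\n0,0,0.24,0,0,0,0.01\n0,0,0.16,0,0,0,0.01\n0,0,0.1,0,0,0,0.01\n0,0,0.04,0,0,0,0.01\n0,0,0.04,0,0,0,0.01\n0,0,0,0,0,0,0.01"
}}

```text
time: 7.45
position: [0.6401, -0.0919, 0.1077]
ee_rot: [0.707, 0.707, 0.0, 0.0]
contact_force: [-0.1, 0.7, -0.7]
gripper_width: 0.0151
gripper_force: 59.8
```

To row units: 0.001 m is 0.02.

Call:
{"name": "jog_arm", "arguments": {
  "deltas": "0,0,0.02,0,0,0,0.01\n0,0,0,0,0,0,0.01\n0,0,0,0,0,0,0.03\n0,0,0,0,0,0,0.05\n0,0,0,0,0,0,0.085\n0,0,0,0,0,0,0.085\n0,0,0,0,0,0,0.085\n0,0,0,0,0,0,0.085\n0,0,0,0,0,0,0.085"
}}

```text
time: 8.35
position: [0.6399, -0.0918, 0.1063]
ee_rot: [0.707, 0.707, -0.0, -0.0]
contact_force: [0.6, -0.5, 0.9]
gripper_width: 0.0848
gripper_force: 0.0
```

Call:
{"name": "jog_arm", "arguments": {
  "deltas": "0,0,-0.2,0,0,0,0.085\n0,0,-0.6,0,0,0,0.085\n0,0,-0.8,0,0,0,0.085\n0,0,-0.8,0,0,0,0.085\n0,0,-0.4,0,0,0,0.085\n0.4,-0.24,0,0,0,-0.15,0.085\n0.76,-0.46,0,0,0,-0.2,0.085\n0.76,-0.46,0,0,0,0,0.085\n0.76,-0.46,0,0,0,0,0.085\n0.76,-0.46,0,0,0,0,0.085\n0.76,-0.46,0,0,0,0,0.085\n0.76,-0.46,0,0,0,0,0.085\n0.4,-0.24,0,0,0,0,0.085\n0.2,-0.1,0,0,0,0,0.085\n0,0,0,0,0,0,0.085\n0,0,0,0,0,0,0.085"
}}

```text
time: 9.95
position: [0.4572, 0.1752, 0.2465]
ee_rot: [0.682, 0.731, 0.0, 0.0]
contact_force: [-0.2, 0.3, -0.1]
gripper_width: 0.0853
gripper_force: 0.0
```

```bash
python3 w.py w3
```

```text
(no output)
```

View pics/w3.png

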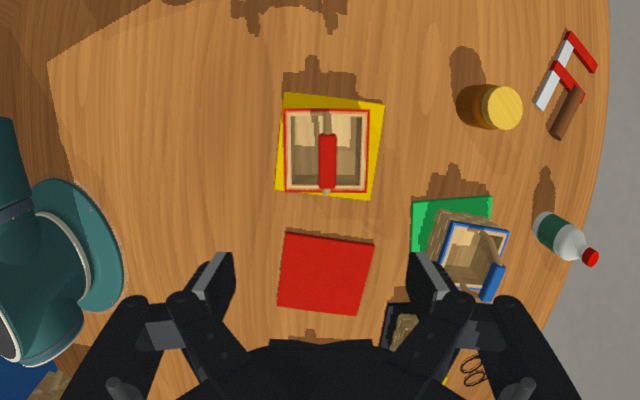

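The red grip (327, 135–189) runs parallel to the fingers, the red board is empty, and the jar is clear at (500,107).

Create go.py:
```python
import sys,numpy as np
from rig import bot
from scipy.spatial.transform import Rotation as R
def delta(x,y):
    o=bot.get_obs();r=R.from_quat(o["ee_rot"]);p=np.array(o["position"])
    a=np.degrees(np.arctan2(*r.as_matrix()[[1,0],0]))-90
    print("pos",p.round(4),"yaw",round(a,2),"tool dx,dy",r.inv().apply([x-p[0],y-p[1],0]).round(4))
if __name__=="__main__":
    v=list(map(float,sys.argv[1:]));[delta(*v[i:i+2]) for i in range(0,len(v),2)]
```

Run:
```python
import numpy as np
from ray import ray
from go import delta
s=dict(np.load("w3.npz"))
for n,z,L in(("grip",.132,[(327,135),(327,190)]),("rim",.068,[(287,111),(369,111),(368,192),(285,192)]),("yellow",.01,[(285,93),(384,103),(371,200),(275,188)]),("red",.01,[(287,232),(374,243),(358,313),(277,302)])):
    P=np.array([ray(s,u,v,z) for u,v in L]);d=P[0]-P[-1];print(n,"mean",P.mean(0).round(4),np.degrees(np.arctan2(-d[0],d[1])).round(1))
delta(.4615,.2035)
```

```text
grip mean [0.4622 0.2031 0.132 ] 4.3
rim mean [0.4641 0.2028 0.068 ] 1.4
yellow mean [0.4676 0.2011 0.01  ] -3.3
red mean [0.4751 0.0196 0.01  ] -6.0
pos [0.4574 0.1749 0.2464] yaw 3.97 tool dx,dy [ 0.0282  0.0061 -0.    ]
```

To row units: 0.03 m is 0.6, 0.025 m is 0.5.

Call:
{"name": "jog_arm", "arguments": {
  "deltas": "0.28,0.066,0.2,0,0,0,0.085\n0.28,0.066,0.4,0,0,0,0.085\n0,0,0.6,0,0,0,0.085\n0,0,0.6,0,0,0,0.085\n0,0,0.5,0,0,0,0.085\n0,0,0.3,0,0,0,0.085\n0,0,0.16,0,0,0,0.085\n0,0,0.04,0,0,0,0.085\n0,0,0,0,0,0,0.01\n0,0,0,0,0,0,0.01\n0,0,0,0,0,0,0.01\n0,0,0,0,0,0,0.01\n0,0,0,0,0,0,0.01\n0,0,0,0,0,0,0.01\n0,0,0,0,0,0,0.01\n0,0,0,0,0,0,0.01"
}}

```text
time: 11.6
position: [0.4615, 0.2041, 0.1068]
ee_rot: [0.682, 0.731, 0.0, 0.0]
contact_force: [-1.9, -1.8, 6.4]
gripper_width: 0.015
gripper_force: 59.0
```

```bash
python3 go.py .475 .015
```

```text
pos [0.4615 0.2041 0.1068] yaw 4.01 tool dx,dy [-0.1896  0.0003 -0.    ]
```

Call:
{"name": "jog_arm", "arguments": {
  "deltas": "0,0,-0.1,0,0,0,0.01\n0,0,-0.3,0,0,0,0.01\n0,0,-0.4,0,0,0,0.01\n0,0,-0.4,0,0,0,0.01\n0,0,-0.4,0,0,0,0.01\n-0.2,0,0,0,0,0,0.01\n-0.4,0,0,0,0,0,0.01\n-0.6,0,0,0,0,0,0.01\n-0.7,0,0,0,0,0,0.01\n-0.7,0,0,0,0,0,0.01\n-0.6,0,0,0,0,0,0.01\n-0.4,0,0,0,0,0,0.01\n-0.2,0,0,0,0,0.175,0.01\n0,0,0,0,0,0.175,0.01\n0,0,0,0,0,0,0.01"
}}

```text
time: 13.1
position: [0.4745, 0.0143, 0.186]
ee_rot: [0.708, 0.706, -0.0, -0.0]
contact_force: [-0.4, 0.4, -2.0]
gripper_width: 0.0145
gripper_force: 58.6
```

```bash
python3 go.py .475 .015
```

```text
pos [0.4745 0.0143 0.186 ] yaw -0.15 tool dx,dy [ 0.0007  0.0005 -0.    ]
```

To row units: 0.02 m is 0.4, 0.014 m is 0.28.

Call:
{"name": "jog_arm", "arguments": {
  "deltas": "0,0,0.2,0,0,0,0.01\n0,0,0.4,0,0,0,0.01\n0,0,0.4,0,0,0,0.01\n0,0,0.28,0,0,0,0.01\n0,0,0.16,0,0,0,0.01\n0,0,0.08,0,0,0,0.01\n0,0,0.04,0,0,0,0.01\n0,0,0.04,0,0,0,0.01\n0,0,0,0,0,0,0.01\n0,0,0,0,0,0,0.03\n0,0,0,0,0,0,0.05\n0,0,0,0,0,0,0.085\n0,0,0,0,0,0,0.085\n0,0,0,0,0,0,0.085\n0,0,0,0,0,0,0.085\n0,0,0,0,0,0,0.085"
}}

```text
time: 14.7
position: [0.4747, 0.0145, 0.1063]
ee_rot: [0.707, 0.707, 0.0, -0.0]
contact_force: [-0.3, 0.6, 0.3]
gripper_width: 0.0851
gripper_force: 0.0
```

Call:
{"name": "jog_arm", "arguments": {
  "deltas": "0,0,-0.2,0,0,0,0.085\n0,0,-0.6,0,0,0,0.085\n0,0,-0.8,0,0,0,0.085\n0,0,-0.8,0,0,0,0.085\n0,0,-0.4,0,0,0,0.085\n-0.2,0.32,0,0,0,0,0.085\n-0.4,0.6,0,0,0,0,0.085\n-0.4,0.6,0,0,0,0,0.085\n-0.4,0.6,0,0,0,0,0.085\n-0.4,0.6,0,0,0,0,0.085\n-0.2,0.38,0,0,0,0,0.085\n-0.1,0.2,0,0,0,0,0.085\n0,0,0,0,0,0,0.085\n0,0,0,0,0,0,0.085"
}}

```text
time: 16.1
position: [0.6392, -0.09, 0.2466]
ee_rot: [0.707, 0.707, 0.0, -0.0]
contact_force: [0.4, 0.3, 0.5]
gripper_width: 0.0851
gripper_force: 0.0
```

```bash
python3 w.py w4; python3 go.py .64 -.09
```

```text
pos [ 0.639  -0.0899  0.2468] yaw 0.02 tool dx,dy [-0.0001  0.001   0.    ]
```

View pics/w4.png

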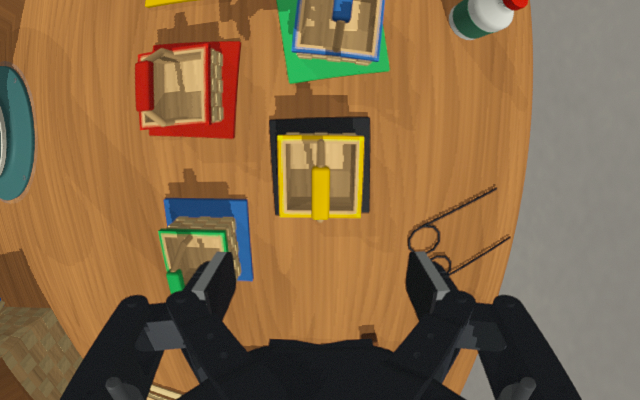

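Red stands on the red board, and yellow is upright on black with its grip (320, 168–220) midway between the fingers. Picking yellow up.

Call:
{"name": "jog_arm", "arguments": {
  "deltas": "0,0.01,0.2,0,0,0,0.085\n0,0,0.6,0,0,0,0.085\n0,0,0.6,0,0,0,0.085\n0,0,0.6,0,0,0,0.085\n0,0,0.4,0,0,0,0.085\n0,0,0.24,0,0,0,0.085\n0,0,0.12,0,0,0,0.085\n0,0,0.04,0,0,0,0.085\n0,0,0,0,0,0,0.01\n0,0,0,0,0,0,0.01\n0,0,0,0,0,0,0.01\n0,0,0,0,0,0,0.01\n0,0,0,0,0,0,0.01\n0,0,0,0,0,0,0.01\n0,0,0,0,0,0,0.01\n0,0,0,0,0,0,0.01"
}}

```text
time: 17.75
position: [0.6402, -0.0905, 0.1066]
ee_rot: [0.707, 0.707, 0.0, 0.0]
contact_force: [-2.4, -0.2, 5.0]
gripper_width: 0.0149
gripper_force: 58.8
```

Call:
{"name": "jog_arm", "arguments": {
  "deltas": "0,0,-0.1,0,0,0,0.01\n0,0,-0.3,0,0,0,0.01\n0,0,-0.5,0,0,0,0.01\n0,0,-0.6,0,0,0,0.01\n0,0,-0.6,0,0,0,0.01\n0,0,-0.6,0,0,0,0.01\n0,0,-0.4,0,0,0,0.01\n0,0,-0.1,0,0,0,0.01\n0,0,0,0,0,0,0.01"
}}

```text
time: 18.65
position: [0.6403, -0.0905, 0.2671]
ee_rot: [0.707, 0.707, 0.0, 0.001]
contact_force: [0.7, -0.4, -0.8]
gripper_width: 0.015
gripper_force: 58.6
```

```bash
python3 go.py .4665 .2005
```

```text
pos [ 0.6403 -0.0905  0.2671] yaw 0.0 tool dx,dy [ 0.291  -0.1738 -0.0003]
```

To row units: 0.035 m is 0.7, 0.03 m is 0.6.

Call:
{"name": "jog_arm", "arguments": {
  "deltas": "0.2,-0.12,0,0,0,0,0.01\n0.4,-0.24,0,0,0,0,0.01\n0.6,-0.36,0,0,0,0,0.01\n0.7,-0.42,0,0,0,0,0.01\n0.7,-0.42,0,0,0,0,0.01\n0.7,-0.42,0,0,0,0,0.01\n0.7,-0.42,0,0,0,0,0.01\n0.7,-0.42,0,0,0,0,0.01\n0.52,-0.3,0,0,0,0,0.01\n0.4,-0.24,0,0,0,0,0.01\n0.2,-0.12,0,0,0,0,0.01\n0,0,0,0,0,0,0.01\n0,0,0,0,0,0,0.01"
}}

```text
time: 19.95
position: [0.4662, 0.2002, 0.2658]
ee_rot: [0.707, 0.707, -0.0, -0.0]
contact_force: [0.9, -0.7, -1.5]
gripper_width: 0.0151
gripper_force: 58.6
```

```bash
python3 go.py .4665 .2005
```

```text
pos [0.4662 0.2002 0.2658] yaw 0.01 tool dx,dy [ 0.0003  0.0003 -0.    ]
```

To row units: 0.03 m is 0.6, 0.025 m is 0.5.

Call:
{"name": "jog_arm", "arguments": {
  "deltas": "0,0,0.2,0,0,0,0.01\n0,0,0.6,0,0,0,0.01\n0,0,0.6,0,0,0,0.01\n0,0,0.6,0,0,0,0.01\n0,0,0.5,0,0,0,0.01\n0,0,0.3,0,0,0,0.01\n0,0,0.2,0,0,0,0.01\n0,0,0.12,0,0,0,0.01\n0,0,0.04,0,0,0,0.01\n0,0,0.04,0,0,0,0.01\n0,0,0,0,0,0,0.01\n0,0,0,0,0,0,0.03\n0,0,0,0,0,0,0.05\n0,0,0,0,0,0,0.085\n0,0,0,0,0,0,0.085\n0,0,0,0,0,0,0.085\n0,0,0,0,0,0,0.085\n0,0,0,0,0,0,0.085"
}}

```text
time: 21.75
position: [0.4662, 0.2006, 0.1063]
ee_rot: [0.707, 0.707, -0.0, -0.0]
contact_force: [-0.8, -0.1, -0.2]
gripper_width: 0.0851
gripper_force: 0.0
```

Call:
{"name": "jog_arm", "arguments": {
  "deltas": "0,0,-0.2,0,0,0,0.085\n0,0,-0.6,0,0,0,0.085\n0,0,-0.8,0,0,0,0.085\n0,0,-0.8,0,0,0,0.085\n0,0,-0.4,0,0,0,0.085\n-0.4,0,0,0,0,0,0.085\n-0.7,0.04,0,0,0,0,0.085\n-0.8,0.04,0,0,0,0,0.085\n-0.8,0.04,0,0,0,0,0.085\n-0.8,0.04,0,0,0,0,0.085\n-0.8,0.04,0,0,0,0,0.085\n-0.8,0.04,0,0,0,0,0.085\n-0.8,0.04,0,0,0,0,0.085\n-0.8,0.04,0,0,0,0,0.085\n-0.7,0,0,0,0,0,0.085\n-0.4,0,0,0,0,0,0.085\n-0.2,0,0,0,0,0,0.085\n0,0,0,0,0,0,0.085\n0,0,0,0,0,0,0.085"
}}

```text
time: 23.65
position: [0.4822, -0.1988, 0.2466]
ee_rot: [0.707, 0.707, 0.0, -0.0]
contact_force: [-0.1, 0.7, -0.2]
gripper_width: 0.0854
gripper_force: 0.0
```

```bash
python3 w.py w5; python3 go.py .4825 -.2
```

```text
pos [ 0.4823 -0.1986  0.2465] yaw 0.04 tool dx,dy [-0.0014  0.0002 -0.    ]
```

View pics/w5.png

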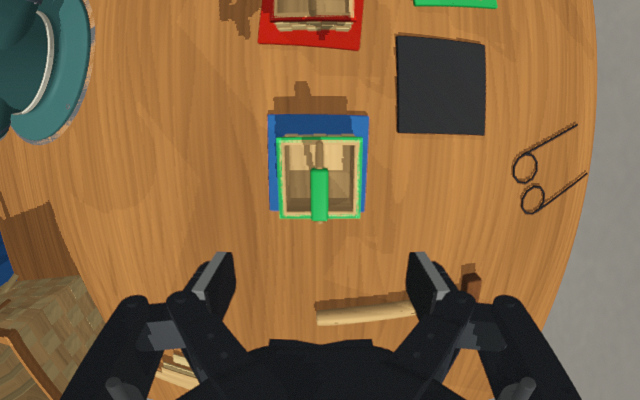

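The green grip (319, 170–221) is midway between the fingers, black is empty, and the blue board's far edge runs (269,115)–(369,116).

Run:
```python
import numpy as np
from ray import ray
s=dict(np.load("w5.npz"))
for n,z,L in(("grip",.132,[(319,169),(319,221)]),("rim",.068,[(278,139),(361,139),(360,219),(277,219)]),("blue c",.01,[(269,115),(369,116),(365,211),(271,210)]),("black",.01,[(397,36),(485,46),(484,133),(397,132)])):
    P=np.array([ray(s,u,v,z) for u,v in L]);print(n,P.round(4)[:,:2].tolist(),P.mean(0).round(4))
```

```text
grip [[0.4823, -0.1763], [0.4823, -0.2235]] [ 0.4823 -0.1999  0.132 ]
rim [[0.4393, -0.1574], [0.526, -0.1573], [0.528, -0.2464], [0.4351, -0.2464]] [ 0.4821 -0.2019  0.068 ]
blue c [[0.4209, -0.1336], [0.543, -0.1348], [0.5422, -0.2575], [0.4191, -0.2562]] [ 0.4813 -0.1955  0.01  ]
black [[0.5774, -0.032], [0.7011, -0.0292], [0.7036, -0.1481], [0.5791, -0.1536]] [ 0.6403 -0.0907  0.01  ]
```

Call:
{"name": "jog_arm", "arguments": {
  "deltas": "0,0.01,0.2,0,0,0,0.085\n0,0,0.6,0,0,0,0.085\n0,0,0.6,0,0,0,0.085\n0,0,0.6,0,0,0,0.085\n0,0,0.4,0,0,0,0.085\n0,0,0.24,0,0,0,0.085\n0,0,0.12,0,0,0,0.085\n0,0,0.04,0,0,0,0.085\n0,0,0,0,0,0,0.01\n0,0,0,0,0,0,0.01\n0,0,0,0,0,0,0.01\n0,0,0,0,0,0,0.01\n0,0,0,0,0,0,0.01\n0,0,0,0,0,0,0.01\n0,0,0,0,0,0,0.01\n0,0,0,0,0,0,0.01"
}}

```text
time: 25.3
position: [0.4827, -0.1995, 0.1066]
ee_rot: [0.707, 0.707, -0.0, 0.0]
contact_force: [-1.6, 0.1, 4.6]
gripper_width: 0.015
gripper_force: 59.4
```

```bash
python3 go.py .64 -.091
```

```text
pos [ 0.4827 -0.1995  0.1066] yaw -0.0 tool dx,dy [0.1085 0.1573 0.    ]
```

To row units: 0.029 m is 0.58, 0.0203 m is 0.406.

Call:
{"name": "jog_arm", "arguments": {
  "deltas": "0,0,-0.1,0,0,0,0.01\n0,0,-0.3,0,0,0,0.01\n0,0,-0.4,0,0,0,0.01\n0,0,-0.4,0,0,0,0.01\n0,0,-0.4,0,0,0,0.01\n0.12,0.18,0,0,0,0,0.01\n0.28,0.4,0,0,0,0,0.01\n0.4,0.58,0,0,0,0,0.01\n0.4,0.58,0,0,0,0,0.01\n0.4,0.58,0,0,0,0,0.01\n0.29,0.406,0,0,0,0,0.01\n0.18,0.26,0,0,0,0,0.01\n0.1,0.16,0,0,0,0,0.01\n0,0,0,0,0,0,0.01\n0,0,0,0,0,0,0.01"
}}

```text
time: 26.8
position: [0.6395, -0.0914, 0.1862]
ee_rot: [0.707, 0.707, -0.0, -0.0]
contact_force: [-0.7, 0.4, -0.7]
gripper_width: 0.0148
gripper_force: 58.6
```

```bash
python3 go.py .64 -.091
```

```text
pos [ 0.6395 -0.0914  0.1862] yaw -0.02 tool dx,dy [ 0.0004  0.0005 -0.    ]
```

To row units: 0.02 m is 0.4, 0.014 m is 0.28.

Call:
{"name": "jog_arm", "arguments": {
  "deltas": "0,0,0.2,0,0,0,0.01\n0,0,0.4,0,0,0,0.01\n0,0,0.4,0,0,0,0.01\n0,0,0.28,0,0,0,0.01\n0,0,0.16,0,0,0,0.01\n0,0,0.08,0,0,0,0.01\n0,0,0.04,0,0,0,0.01\n0,0,0.04,0,0,0,0.01\n0,0,0,0,0,0,0.01\n0,0,0,0,0,0,0.03\n0,0,0,0,0,0,0.05\n0,0,0,0,0,0,0.085\n0,0,0,0,0,0,0.085\n0,0,0,0,0,0,0.085\n0,0,0,0,0,0,0.085\n0,0,0,0,0,0,0.085"
}}

```text
time: 28.4
position: [0.64, -0.091, 0.1063]
ee_rot: [0.707, 0.707, -0.0, -0.0]
contact_force: [-0.7, -0.1, 0.6]
gripper_width: 0.0851
gripper_force: 0.0
```

Call:
{"name": "jog_arm", "arguments": {
  "deltas": "0,0,-0.2,0,0,0,0.085\n0,0,-0.6,0,0,0,0.085\n0,0,-0.8,0,0,0,0.085\n0,0,-0.8,0,0,0,0.085\n0,0,-0.4,0,0,0,0.085\n0.3,0.04,0,0,0,0,0.085\n0.6,0.06,0,0,0,0,0.085\n0.7,0.08,0,0,0,0,0.085\n0.7,0.08,0,0,0,0,0.085\n0.6,0.06,0,0,0,0,0.085\n0.4,0.04,0,0,0,0,0.085\n0.2,0.02,0,0,0,0,0.085\n0,0,0,0,0,0,0.085\n0,0,0,0,0,0,0.085"
}}

```text
time: 29.8
position: [0.6588, 0.0836, 0.246]
ee_rot: [0.707, 0.707, -0.0, -0.0]
contact_force: [0.7, 0.8, -0.1]
gripper_width: 0.0849
gripper_force: 0.0
```

```bash
python3 w.py w6; python3 go.py .659 .084
```

```text
pos [0.6589 0.0832 0.2461] yaw -0.04 tool dx,dy [ 0.0008  0.0001 -0.    ]
```

View pics/w6.png

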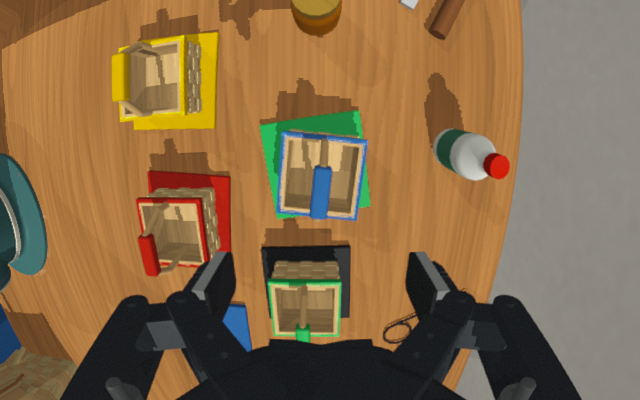

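Blue's rim (282,130)–(367,140)–(360,220)–(277,217) is turned a few degrees. Green is upright on black, and yellow and red stand on their own boards.

Run:
```python
import numpy as np
from ray import ray
s=dict(np.load("w6.npz"))
for n,z,L in(("grip",.132,[(322.5,167),(319.5,218)]),("rim",.068,[(282,131),(367,140),(360,220),(277,217)]),("green",.01,[(261,125),(359,111),(370,206),(277,217)])):
    P=np.array([ray(s,u,v,z) for u,v in L]);d=P[0]-P[-1];print(n,P.round(4)[:,:2].tolist(),P.mean(0).round(4),np.degrees(np.arctan2(-d[0],d[1])).round(1))
```

```text
grip [[0.6618, 0.1078], [0.6593, 0.0618]] [0.6606 0.0848 0.132 ] -3.2
rim [[0.6203, 0.1333], [0.7088, 0.1241], [0.7044, 0.0349], [0.6118, 0.0384]] [0.6613 0.0827 0.068 ] -5.1
green [[0.5872, 0.1366], [0.707, 0.1532], [0.7248, 0.0318], [0.6031, 0.0165]] [0.6555 0.0845 0.01  ] 7.6
```

To row units: 0.0012 m is 0.024, 0.0006 m is 0.012, 0.04 rad is 0.2.

Call:
{"name": "jog_arm", "arguments": {
  "deltas": "0.012,0.024,0.2,0,0,0.2,0.085\n0,0,0.6,0,0,0.2,0.085\n0,0,0.6,0,0,0,0.085\n0,0,0.6,0,0,0,0.085\n0,0,0.4,0,0,0,0.085\n0,0,0.24,0,0,0,0.085\n0,0,0.12,0,0,0,0.085\n0,0,0.04,0,0,0,0.085\n0,0,0,0,0,0,0.01\n0,0,0,0,0,0,0.01\n0,0,0,0,0,0,0.01\n0,0,0,0,0,0,0.01\n0,0,0,0,0,0,0.01\n0,0,0,0,0,0,0.01\n0,0,0,0,0,0,0.01\n0,0,0,0,0,0,0.01"
}}

```text
time: 31.45
position: [0.6603, 0.0847, 0.1066]
ee_rot: [0.735, 0.678, 0.0, 0.0]
contact_force: [-1.1, -0.1, 3.1]
gripper_width: 0.0148
gripper_force: 60.5
```

Call:
{"name": "jog_arm", "arguments": {
  "deltas": "0,0,-0.1,0,0,0,0.01\n0,0,-0.3,0,0,0,0.01\n0,0,-0.5,0,0,0,0.01\n0,0,-0.6,0,0,0,0.01\n0,0,-0.6,0,0,0,0.01\n0,0,-0.6,0,0,0,0.01\n0,0,-0.4,0,0,0,0.01\n0,0,-0.1,0,0,-0.2,0.01\n0,0,0,0,0,-0.2,0.01\n0,0,0,0,0,0,0.01"
}}

```text
time: 32.45
position: [0.6602, 0.0846, 0.2676]
ee_rot: [0.707, 0.707, 0.0, 0.0]
contact_force: [-0.3, 1.0, -0.5]
gripper_width: 0.015
gripper_force: 60.1
```

```bash
python3 go.py .4805 -.1955
```

```text
pos [0.6602 0.0846 0.2676] yaw 0.04 tool dx,dy [-2.800e-01 -1.799e-01 -2.000e-04]
```

To row units: -0.035 m is -0.7, -0.03 m is -0.6.

Call:
{"name": "jog_arm", "arguments": {
  "deltas": "-0.2,-0.12,0,0,0,0,0.01\n-0.4,-0.26,0,0,0,0,0.01\n-0.6,-0.4,0,0,0,0,0.01\n-0.7,-0.44,0,0,0,0,0.01\n-0.7,-0.44,0,0,0,0,0.01\n-0.7,-0.46,0,0,0,0,0.01\n-0.7,-0.46,0,0,0,0,0.01\n-0.6,-0.4,0,0,0,0,0.01\n-0.5,-0.32,0,0,0,0,0.01\n-0.32,-0.2,0,0,0,0,0.01\n-0.18,-0.1,0,0,0,0,0.01\n0,0,0,0,0,0,0.01\n0,0,0,0,0,0,0.01"
}}

```text
time: 33.75
position: [0.4803, -0.195, 0.2663]
ee_rot: [0.707, 0.707, 0.0, -0.0]
contact_force: [0.8, -0.3, -0.8]
gripper_width: 0.0152
gripper_force: 60.0
```

```bash
python3 go.py .4805 -.1955
```

```text
pos [ 0.4803 -0.195   0.2663] yaw -0.02 tool dx,dy [-0.0005  0.0002 -0.    ]
```

Lower onto blue, release, go to green on black (0.640, -0.091).

Call:
{"name": "jog_arm", "arguments": {
  "deltas": "0,0,0.2,0,0,0,0.01\n0,0,0.6,0,0,0,0.01\n0,0,0.6,0,0,0,0.01\n0,0,0.6,0,0,0,0.01\n0,0,0.5,0,0,0,0.01\n0,0,0.3,0,0,0,0.01\n0,0,0.2,0,0,0,0.01\n0,0,0.12,0,0,0,0.01\n0,0,0.04,0,0,0,0.01\n0,0,0.04,0,0,0,0.01\n0,0,0,0,0,0,0.01\n0,0,0,0,0,0,0.03\n0,0,0,0,0,0,0.05\n0,0,0,0,0,0,0.085\n0,0,0,0,0,0,0.085\n0,0,0,0,0,0,0.085\n0,0,0,0,0,0,0.085\n0,0,0,0,0,0,0.085"
}}

```text
time: 35.55
position: [0.4802, -0.1954, 0.1063]
ee_rot: [0.707, 0.707, 0.0, -0.0]
contact_force: [0.6, -0.9, -0.9]
gripper_width: 0.0849
gripper_force: 0.0
```

Call:
{"name": "jog_arm", "arguments": {
  "deltas": "0,0,-0.2,0,0,0,0.085\n0,0,-0.6,0,0,0,0.085\n0,0,-0.8,0,0,0,0.085\n0,0,-0.8,0,0,0,0.085\n0,0,-0.4,0,0,0,0.085\n0.12,0.2,0,0,0,0,0.085\n0.4,0.6,0,0,0,0,0.085\n0.4,0.6,0,0,0,0,0.085\n0.4,0.6,0,0,0,0,0.085\n0.4,0.6,0,0,0,0,0.085\n0.24,0.4,0,0,0,0,0.085\n0.12,0.2,0,0,0,0,0.085\n0,0,0,0,0,0,0.085\n0,0,0,0,0,0,0.085"
}}

```text
time: 36.95
position: [0.6396, -0.0917, 0.246]
ee_rot: [0.707, 0.707, -0.0, -0.0]
contact_force: [-0.1, -0.5, 0.2]
gripper_width: 0.085
gripper_force: 0.0
```

```bash
python3 w.py w7; python3 go.py .64 -.091
```

```text
pos [ 0.6395 -0.0919  0.2463] yaw -0.03 tool dx,dy [ 0.0009  0.0005 -0.    ]
```

View pics/w7.png

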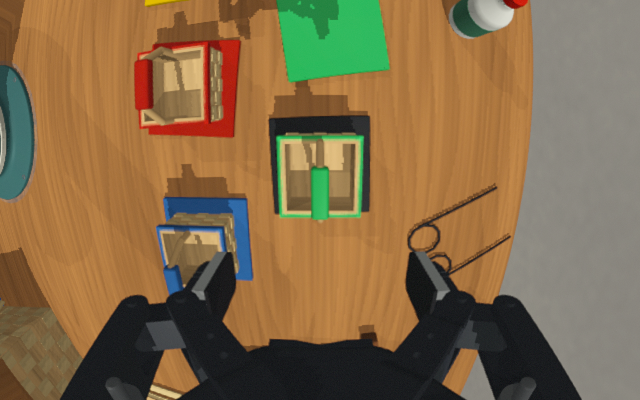

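Blue stands on blue, the green grip (320, 167–220) is midway between the fingers, and the green board is free.

To row units: 0.0005 m is 0.01, 0.03 m is 0.6.

Call:
{"name": "jog_arm", "arguments": {
  "deltas": "0.02,0.01,0.2,0,0,0,0.085\n0,0,0.6,0,0,0,0.085\n0,0,0.6,0,0,0,0.085\n0,0,0.6,0,0,0,0.085\n0,0,0.4,0,0,0,0.085\n0,0,0.24,0,0,0,0.085\n0,0,0.12,0,0,0,0.085\n0,0,0.04,0,0,0,0.085\n0,0,0,0,0,0,0.01\n0,0,0,0,0,0,0.01\n0,0,0,0,0,0,0.01\n0,0,0,0,0,0,0.01\n0,0,0,0,0,0,0.01\n0,0,0,0,0,0,0.01\n0,0,0,0,0,0,0.01\n0,0,0,0,0,0,0.01"
}}

```text
time: 38.6
position: [0.6407, -0.0904, 0.1066]
ee_rot: [0.707, 0.707, 0.0, 0.0]
contact_force: [-1.9, 0.3, 5.0]
gripper_width: 0.0151
gripper_force: 59.4
```

Call:
{"name": "jog_arm", "arguments": {
  "deltas": "0,0,-0.1,0,0,0,0.01\n0,0,-0.3,0,0,0,0.01\n0,0,-0.4,0,0,0,0.01\n0,0,-0.4,0,0,0,0.01\n0,0,-0.4,0,0,0,0.01\n0.2,0.02,0,0,0,0,0.01\n0.4,0.04,0,0,0,0,0.01\n0.6,0.04,0,0,0,0,0.01\n0.6,0.06,0,0,0,0,0.01\n0.6,0.06,0,0,0,0,0.01\n0.5,0.04,0,0,0,0,0.01\n0.4,0.02,0,0,0,0,0.01\n0.2,0.02,0,0,0,0,0.01\n0,0,0,0,0,0,0.01\n0,0,0,0,0,0,0.01"
}}

```text
time: 40.1
position: [0.6556, 0.0842, 0.1861]
ee_rot: [0.707, 0.707, -0.0, -0.0]
contact_force: [-1.3, 0.0, -1.9]
gripper_width: 0.0151
gripper_force: 58.7
```

```bash
python3 go.py .655 .0838
```

```text
pos [0.6556 0.0842 0.1861] yaw 0.0 tool dx,dy [-0.0004 -0.0006  0.    ]
```

Lower, release, rise and withdraw toward the robot's right, then look.

The manual's scale: shifts go in shares of 50 mm and turns go in units of 0.2 rad. Converting my numbers, 0.02 m is 0.4, 0.014 m is 0.28.

Call:
{"name": "jog_arm", "arguments": {
  "deltas": "0,0,0.2,0,0,0,0.01\n0,0,0.4,0,0,0,0.01\n0,0,0.4,0,0,0,0.01\n0,0,0.28,0,0,0,0.01\n0,0,0.16,0,0,0,0.01\n0,0,0.08,0,0,0,0.01\n0,0,0.04,0,0,0,0.01\n0,0,0.04,0,0,0,0.01\n0,0,0,0,0,0,0.01\n0,0,0,0,0,0,0.03\n0,0,0,0,0,0,0.05\n0,0,0,0,0,0,0.085\n0,0,0,0,0,0,0.085\n0,0,0,0,0,0,0.085\n0,0,0,0,0,0,0.085\n0,0,0,0,0,0,0.085"
}}

```text
time: 41.7
position: [0.6557, 0.0846, 0.1063]
ee_rot: [0.707, 0.707, -0.0, -0.0]
contact_force: [-0.7, -0.1, -0.5]
gripper_width: 0.0849
gripper_force: 0.0
```

Call:
{"name": "jog_arm", "arguments": {
  "deltas": "0,0,-0.2,0,0,0,0.085\n0,0,-0.6,0,0,0,0.085\n0,0,-0.8,0,0,0,0.085\n0,0,-0.8,0,0,0,0.085\n0,0,-0.4,0,0,0,0.085\n-0.4,-0.2,0,0,0,0,0.085\n-0.7,-0.3,0,0,0,0,0.085\n-0.7,-0.3,0,0,0,0,0.085\n-0.7,-0.3,0,0,0,0,0.085\n-0.7,-0.3,0,0,0,0,0.085\n-0.7,-0.3,0,0,0,0,0.085\n-0.7,-0.3,0,0,0,0,0.085\n-0.7,-0.3,0,0,0,0,0.085\n-0.7,-0.3,0,0,0,0,0.085\n-0.7,-0.3,0,0,0,0,0.085\n-0.7,-0.3,0,0,0,0,0.085\n-0.7,-0.3,0,0,0,0,0.085\n-0.4,0,0,0,0,0,0.085\n-0.2,0,0,0,0,0,0.085\n0,0,0,0,0,0,0.085"
}}

```text
time: 43.7
position: [0.4806, -0.3509, 0.2458]
ee_rot: [0.707, 0.707, 0.0, -0.0]
contact_force: [0.4, -0.5, -0.4]
gripper_width: 0.0849
gripper_force: 0.0
```

Run:
```python
from rig import bot
import cv2
a=[bot.snapshot("scene")["img"][120:300,165:490,::-1],bot.snapshot("side")["img"][80:340,150:450,::-1]]
a=[cv2.resize(a[0],(542,300)),cv2.resize(a[1],(346,300))]
cv2.imwrite("pics/end.png",cv2.resize(cv2.hconcat(a),(800,270)))
cv2.imwrite("pics/end_scene.png",cv2.resize(bot.snapshot("scene")["img"][125:295,170:440,::-1],(800,503),interpolation=cv2.INTER_CUBIC))
```

```text
(no output)
```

View pics/end.png

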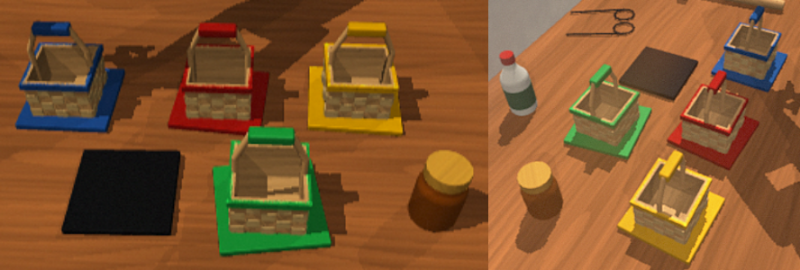

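View pics/end_scene.png

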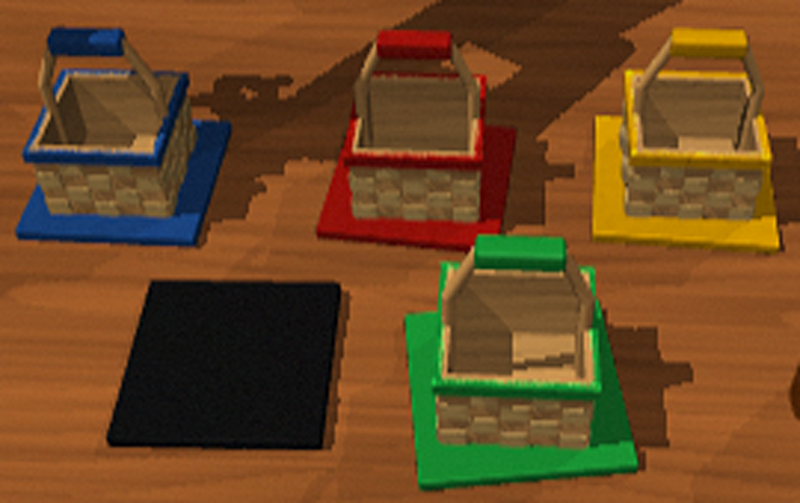

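Every basket stands upright on its matching board: blue at about (105,150), red (415,150), yellow (700,150) and green (518,345) in the enlarged crop. Black is empty, the jar hasn't moved, and the arm is clear. Handing in.

```bash
python3 -c "
from rig import bot
print(bot.close_job())"
```

```text
the job is handed in; nothing more can be done
None
```

All four baskets stand upright in the middle of their matching boards; the black board is empty, the jar was not touched, and I handed the job in at about 44 s of the 125 s.

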